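# Meter two tube end caps from a tilting chute bin

## Task

The tube just cut needs a cap for each of its two ends. Take the tilting bin that holds the round steel end caps (not its twin with the square black plugs) by its rear handle and tilt it gradually until the first cap slides, hold it steady at about that angle until exactly two caps have dropped into the tray under its mouth, then set the bin back down level on its rest and let go; the other caps stay in the bin.

Things in the scene. Friction and masses are not known exactly. Their poses are not given: they have to be found in the camera images.
- cap_bin (a joint): Tilt of the round-cap bin on its level hinge, rad: 0 = level on its rest (start), up to 0.8 as the handle end is raised and the mouth dips. About 4 N lifts it; released, it sinks back. A single-file grey metal chute, 34 mm wide inside, walls 30 mm; rear 115 mm of floor level, last 72 mm slopes down 0.24 rad to the mouth. Friction varies: caps 1 and 2 slide at a tilt of 0.07 to 0.27, cap 3 about 0.24 later.
- cap_bin_handle (a point): Middle of the round black handle bar, 12 mm thick, 50 mm long along the point's y, on a post 5 x 24 mm; 55 mm above the bin's rim, 175 mm above the table at the start. Turns with the bin; at tilt 0 x points along the chute to the mouth, z up. Hinge axis: parallel to y, 149 mm ahead (+x) and 105 mm below; mouth edge 184 ahead, 102 below. The bar may turn between the fingers.
- cap_bin_tray: Fixed open steel tray under the mouth of the round-cap bin, 130 mm (x) by 110 mm (y), 35 mm high, walls and floor 3 mm, blue sheet on its floor (the twin's tray is alike); origin at the centre of its underside, x pointing roughly along the chute away from the bin.
- cap_1: Round stainless tube end cap, 30 mm diameter, 14 mm high, lying flat, 45 g; origin at the centre of its underside. Foremost in the bin, nearest the mouth, on the sloping floor.
- cap_2: Round stainless tube end cap, 30 mm diameter, 14 mm high, lying flat, 45 g; origin at the centre of its underside. Second from the mouth; its centre lies 32 mm behind the first, on the sloping floor too.
- cap_3: Round stainless tube end cap, 30 mm diameter, 14 mm high, lying flat, 45 g; origin at the centre of its underside. Third from the mouth, foremost on the level floor; it and the two behind it must stay in the bin. (The twin bin, 0.3 to 0.5 m to one side, holds square black plugs.)

How it is judged (in metres and radians):
On the way:
1. with the first cap in the tray, the bin is still partly tilted (0.05 to 0.6 rad) and held steady (slower than 0.1 rad/s) for 0.3 s (x of cap_1 in the frame of cap_bin_tray between -0.065 and 0.065 m and y of cap_1 in the frame of cap_bin_tray between -0.055 and 0.055 m and z of cap_1 in the frame of cap_bin_tray between -0.005 and 0.04 m and value of joint cap_bin between 0.05 and 0.6 rad and velocity of joint cap_bin between -0.1 and 0.1 rad/s), for 0.3 s.
At the end, for the whole second after the job is handed in: The first and second caps lie in the tray at rest (centres inside its 130 x 110 mm outline and less than 40 mm above its underside), the third cap is still inside the bin at rest (0 to 150 mm ahead of the handle, within 20 mm of the chute's middle), and the bin is back down (tilt under 0.05 rad) (x of cap_1 in the frame of cap_bin_tray between -0.065 and 0.065 m and y of cap_1 in the frame of cap_bin_tray between -0.055 and 0.055 m and z of cap_1 in the frame of cap_bin_tray between -0.005 and 0.04 m and x of cap_2 in the frame of cap_bin_tray between -0.065 and 0.065 m and y of cap_2 in the frame of cap_bin_tray between -0.055 and 0.055 m and z of cap_2 in the frame of cap_bin_tray between -0.005 and 0.04 m and x of cap_3 in the frame of cap_bin_handle between 0 and 0.15 m and y of cap_3 in the frame of cap_bin_handle between -0.02 and 0.02 m and z of cap_3 in the frame of cap_bin_handle between -0.12 and -0.05 m and linear speed of each of cap_1, cap_2, cap_3 below 0.03 m/s and value of joint cap_bin below 0.05 rad); the robot touches nothing.
It also fails if it takes over 45 s, if anything falls off the work surface, if the arm or the gripper's body presses on something with over 40 N, if the wrist force passes 120 N, or if a joint passes its speed limit or range.

## Robot

A 6-joint arm with a two-finger parallel gripper is mounted at the origin on the work surface. World frame = base frame: x ahead of the robot, y to its left, z up, the work surface at z = 0. Lengths are in mm, angles in rad, forces in N, time in s.
With the tool pointing down it reaches from about 275 to 750 mm from the base axis. Payload 10.2 kg.
Tool frame: the origin (TCP) lies at the very end of the fingers, on their centre line; the grasp point (between the pads) lies 19 mm behind it; z points along the fingers, y is the direction in which the jaws open and shut (so a half turn about z gives the same grasp; the last joint's range is limited). The gripper opens to 85 mm and grips with 20 to 120 N. Pads are 22 mm wide; open, the fingers measure 114 mm over their backs; the gripper's body (76 mm by 85 mm) begins 54 mm behind the grasp point. The pads swing forward as they close: fully open they stand 13 mm farther back than shut.
Start: joints at [1.048, 0.313, 1.498, -0, 1.331, -0.223], TCP at [155.061, 501.585, 231.294] pointing down, gripper open.
Joint ranges: [-2.94, 2.94], [-0.97, 2.17], [0.19, 2.56], [-1.23, 4.37], [0.02, 3.11], [-2.88, 2.88]. Speed limits (rad/s): [2.39, 2.39, 3.01, 3.14, 3.14, 3.14].

## Interface

Orientations are given as a unit quaternion [w, x, y, z].
In Python, from rig import * gives the robot as it stands. The module is installed in compiled form; this text tells all that it offers.
- The arm moves only by the shell command python3 -m crank 'ROWS' [FORCE]. ROWS is a JSON object of lists of equal length, an entry for each row: "dp": the shift along the world's x, y, z in cm, a list of three; "delta_rot": the turn, a rotation vector about the world's x, y, z in degrees, a list of three; "claw": the closure in counts, from 0 (fully open) to 255 (shut). A call has 1 to 10 rows; each row shifts and turns the commanded pose from where the row before left it; what a row does not reach is not made up. A row lasts 1/10 s, in which the tool goes at most 50 mm and 8.59 degrees, less where a joint would pass 70% of its speed; a pose out of reach is approached as far as the arm can. A call is refused whole if a number of a shift passes 5 or a number of a turn 8.59, either way. A call with a gripper value outside its range is refused whole. The fingers move at their own pace and stop on an object; FORCE is the grip in N (left out, the last holds). Time passes only in rows, so rows that do not move let the fingers close. It gives the time, the measured TCP pose, the force and the opening at its end, in the units of the state.
- sense(): the state, without advancing time (a new reading comes with each control period).
- capture(name): name is "scene" or "top"; returns (picture, depth): 480x640x3 uint8, red, green, blue; 480x640 float32, mm along the optical axis (not along the pixel's ray), 0 where there is no reading.
- camera_model(name): a dict with "fx", "fy", "cx", "cy" (pixels), "cam_to_world" (4x4, takes a point from camera to world coordinates). Camera axes: x right, y up, looking along -z (the intrinsics and any distortion apply to the point x, -y, -z); pixel columns grow to the right and rows downward; lengths in mm; the calibration is good to about 2 mm. A picture is of the moment at which its call begins. camera_model takes no time and is no camera call.
- finish_job(): hands the job in, once; it reports no verdict.
Trained networks look in the newest picture that a camera, given by its name, has taken for a name from the list of things; names that differ only in an ending like _2 or _b are one class to them, and where a whole thing is asked for, a point or a joint stands for the part that bears it (a point fixed in the world has none). Each returns a list of dicts, best first, with "p" (0 to 1); they miss things now and then, are a little off and sometimes report something else, mostly with a low value. They report only what shows in the picture. A call takes as long as a camera call.
- boxes_of(camera, target): "centre" ([column, row] in pixels, amid what is visible of it).
- masks_of(camera, target): "region" (480x640 bool, what is visible of it) and "centre" ([column, row] in pixels, amid what is visible of it).
- pinpoint(camera, target): "centre" ([column, row] in pixels: a listed point, or the origin of a listed thing).
The state is a dict: "time_s": time; "joints": joint angles; "dq": joint speeds; "tau": joint torques, N m; "eef_pos": TCP position; "ee_rot": TCP orientation; "force": force on the tool from outside, world axes, zero at the start; "wrist_torque": the same for the moment, N m; "grip_width": opening from 0.0 (shut) to 1.0 (fully open).
Only numpy, scipy, OpenCV 4.12 (cv2) and the standard library are available. Lean on these libraries where they do the work, as an engineer would, in place of code of your own. Each camera call takes 0.05 s, during which the arm holds its last target.

## Working session

There is one attempt and no reset: what is moved stays moved. The work goes in short steps, Python scripts to look and compute and a shell command to move; the robot and the scene stay as the last step left them, time stands still between calls to the robot, and variables do not carry over. Pictures are saved under pics/ and viewed, and the job is handed in when it is done.

```bash
mkdir -p pics; cat > h.py <<'E'
from rig import *
import numpy as np, cv2
def cap(n,f):
    p,d=capture(n); cv2.imwrite('pics/'+f,p[:,:,::-1]); return p,d
def ray(n,px):
    m=camera_model(n); T=np.array(m['cam_to_world'])
    v=np.array([(px[0]-m['cx'])/m['fx'],-(px[1]-m['cy'])/m['fy'],-1.])
    return T[:3,3],T[:3,:3]@v
def at_depth(n,px,d):
    o,v=ray(n,px); return o+v*d
def at_z(n,px,z):
    o,v=ray(n,px); return o+v*(z-o[2])/v[2]
E
python3 - <<'E'
from h import *
print(sense())
for n in('scene','top'):
    p,d=cap(n,n+'0.png'); m=camera_model(n); print({k:v for k,v in m.items() if k!='cam_to_world'}); print(np.round(m['cam_to_world'],3).tolist())
    for t in('cap_bin_handle','cap_bin_tray','cap_1','cap_bin'):
        for r in pinpoint(n,t)[:5] if t!='cap_bin' else boxes_of(n,t)[:4]:
            c=r['centre'];dd=d[min(479,int(c[1])),min(639,int(c[0]))]
            print(n,t,round(r['p'],2),np.round(c,1),dd,np.round(at_depth(n,c,dd),1))
E
```

```text
{'time_s': 0.0, 'joints': array([ 1.04761258e+00,  3.13479285e-01,  1.49846039e+00, -7.86884862e-06,
        1.33097879e+00, -2.23406215e-01]), 'dq': array([-0.00040629, -0.00042349, -0.00124555, -0.00048644, -0.00052424,
        0.00134469]), 'tau': array([-5.58795891e-04, -4.12274802e+01, -2.59731728e+01, -3.08347435e-04,
        4.38948919e-03, -7.44614226e-06]), 'eef_pos': array([154.91990572, 501.3499585 , 230.71131391]), 'ee_rot': array([-2.38193794e-04,  1.49327187e-01,  9.88787617e-01, -6.18644831e-04]), 'force': array([ 0.51285983,  0.1072185 , -0.01334328]), 'wrist_torque': array([-0.00219125,  0.05410682, -0.05320422]), 'grip_width': 0.9998319687285346}
{'fx': 489.8878522675527, 'fy': 489.8878522675527, 'cx': 322.182839304896, 'cy': 238.96954309692137}
[[0.786, -0.413, 0.46, 976.734], [0.618, 0.548, -0.564, -469.846], [-0.019, 0.728, 0.686, 673.232], [0.0, 0.0, 0.0, 1.0]]
scene cap_bin_handle 0.75 [319.7 139.6] 921.8135 [471.5 149.4 177.2]
scene cap_bin_tray 0.89 [437.2 223.1] 1006.49634 [685.7 261.5   2.1]
scene cap_bin 0.58 [361.3 175.1] 941.5692 [551.7 174.7 115.4]
{'fx': 518.5430624134875, 'fy': 518.5430624134875, 'cx': 320.52778701823246, 'cy': 240.62306375933517}
[[0.027, 0.994, -0.108, 493.111], [-1.0, 0.027, -0.001, -11.482], [0.001, 0.108, 0.994, 950.0], [0.0, 0.0, 0.0, 1.0]]
top cap_bin_tray 0.72 [178.1 192.2] 961.6771 [679.  256.4   3.2]
top cap_1 0.72 [200.8 265.2] 848.3382 [539.4 184.5 102. ]
top cap_1 0.69 [179.3 220.6] 866.09045 [613.4 226.5  92.2]
top cap_1 0.48 [187.8 236.9] 856.49567 [585.7 209.1  98.8]
top cap_bin 0.94 [194.4 254.9] 864.8137 [557.1 199.4  87.4]
```

View pics/scene0.png

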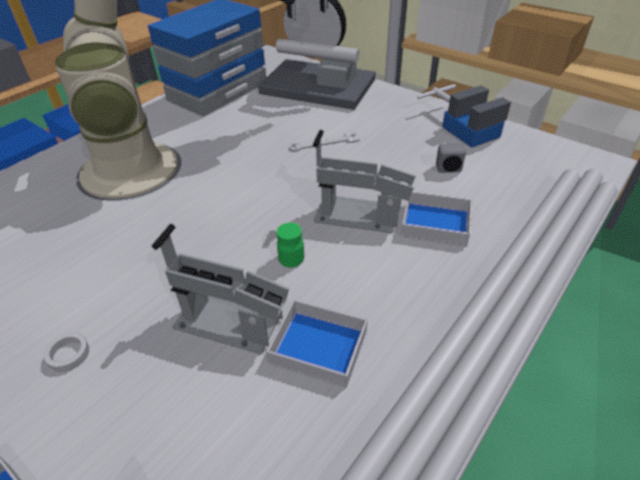

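View pics/top0.png

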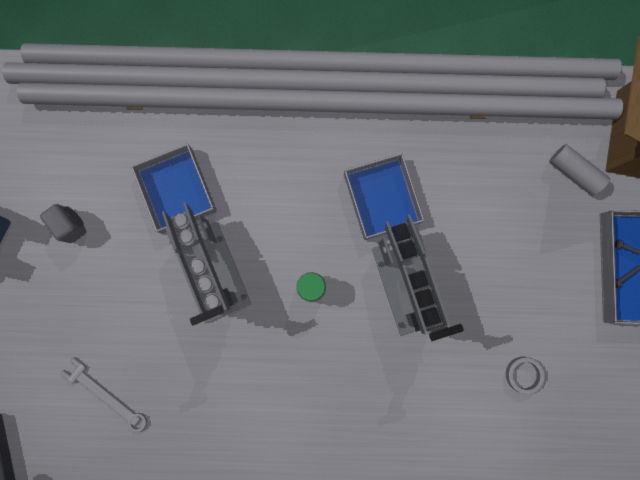

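The round caps are in the left bin of the top picture (handle bar near (208,316), mouth near (180,218)). The twin with the black plugs is near (415,290). Next I'll measure the bar and the chute direction.

```bash
python3 - <<'E'
from h import *
from scipy.spatial.transform import Rotation as R
def cloud(n,d):
    v,u=np.mgrid[:480,:640]; m=camera_model(n);T=np.array(m['cam_to_world'])
    P=np.stack([(u-m['cx'])/m['fx']*d,-(v-m['cy'])/m['fy']*d,-d],-1)@T[:3,:3].T+T[:3,3]
    P[d<=0]=np.nan; return P
for n in('top','scene'):
    p,d=capture(n);P=cloud(n,d)
    g=p.astype(int).sum(-1)
    s=(P[...,2]>163)&(P[...,2]<195)&(abs(P[...,0]-470)<60)&(abs(P[...,1]-150)<70)&(g<200)
    Q=P[s];print(n,len(Q),'mean',np.mean(Q,0),'zmax',np.percentile(Q[:,2],[5,50,95]))
    c=Q[:,:2].mean(0);U,S,V=np.linalg.svd(Q[:,:2]-c);t=(Q[:,:2]-c)@V[0];print('bar dir',V[0],'ext',t.min(),t.max(),'mid',c+V[0]*(t.min()+t.max())/2,'yaw chute',np.degrees(np.arctan2(V[0][1],V[0][0]))%180-90, (Q[:,:2]-c)@V[1]@np.ones(1) if 0 else np.ptp((Q[:,:2]-c)@V[1]))
    for t in('cap_1','cap_bin_handle','cap_bin_tray'):
        for r in pinpoint(n,t)[:6]:
            c=r['centre'];dd=d[int(c[1]),int(c[0])];print(t,round(r['p'],2),np.round(c,1),np.round(at_depth(n,c,dd),1))
    if n=='top': cv2.imwrite('pics/t1.png',cv2.resize(p[130:340,110:270,::-1],None,fx=2.8,fy=2.8,interpolation=3))
    else: cv2.imwrite('pics/s1.png',cv2.resize(p[120:250,290:480,::-1],None,fx=4,fy=4,interpolation=3))
q=sense()['ee_rot'];print(R.from_quat(q,scalar_first=True).as_matrix().round(3))
E
```

```text
top 261 mean [462.47500501 153.98310784 178.46614031] zmax [175.21126687 178.64861493 181.12576434]
bar dir [ 0.42440596 -0.90547202] ext -25.518998205630314 23.729392886557093 mid [462.09524543 154.79332661] yaw chute 25.113068511872598 11.78013128417618
cap_1 0.78 [202.1 260.3] [547.5 183.1 100.6]
cap_1 0.76 [188.  236.5] [586.6 209.5  96.3]
cap_1 0.67 [180.2 222.1] [611.2 225.3  90.5]
cap_bin_handle 0.66 [206. 316.] [460.7 154.9 180.4]
cap_bin_tray 0.64 [177.8 190.4] [682.3 257.    3.5]
scene 69 mean [468.29649053 147.39191045 178.21608764] zmax [172.58110682 178.91741358 181.19197239]
bar dir [ 0.4110256 -0.9116238] ext -28.902349779322332 16.47397843395721 mid [465.74230114 153.05691002] yaw chute 24.2692776809115 10.094075957351945
cap_1 0.52 [316.1 141. ] [473.5 136.3 181.5]
cap_bin_handle 0.93 [315.9 140.7] [469.  141.2 177.9]
cap_bin_tray 0.73 [435.  222.3] [681.1 260.5   2.5]
[[-0.955  0.295 -0.   ]
 [ 0.295  0.955 -0.   ]
 [ 0.    -0.    -1.   ]]
```

View pics/t1.png

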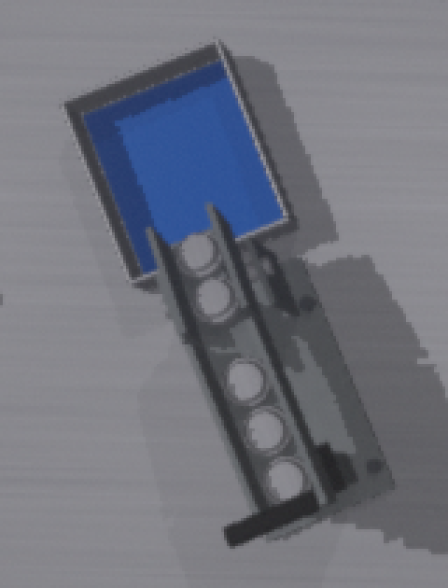

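View pics/s1.png

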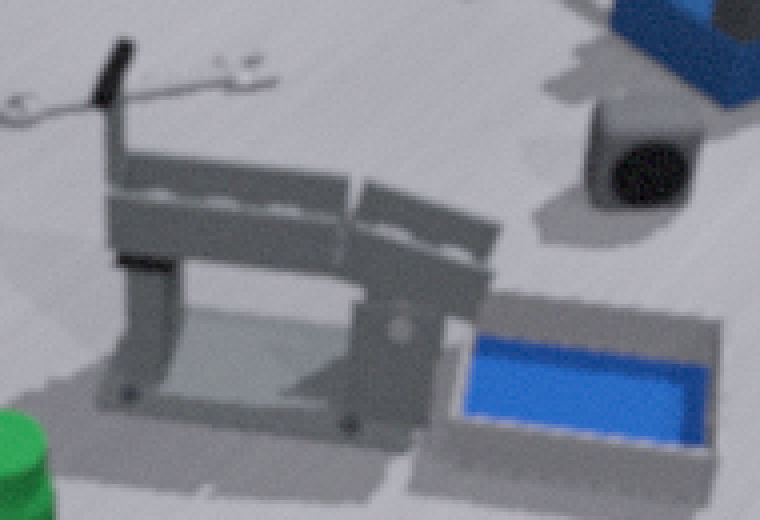

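Bar centre is about (463.5, 154, 175) and chute yaw about 25.3°. The tray bearing (25.3°) and the first cap's bearing (25.6°) from the handle agree. The jaws need about −47.6° about z.

```bash
python3 -m crank '{"dp":[[2.2,-2.5,0],[2.2,-2.5,0],[2.2,-2.5,0],[2.2,-2.5,0],[2.2,-2.5,0],[2.2,-2.5,0],[2.2,-2.5,0]],"delta_rot":[[0,0,-3.4],[0,0,-3.4],[0,0,-3.4],[0,0,-3.4],[0,0,-3.4],[0,0,-3.4],[0,0,-3.4]],"claw":[0,0,0,0,0,0,0]}' 40
python3 -m crank '{"dp":[[2.2,-2.5,0],[2.2,-2.5,0],[2.2,-2.5,0],[2.2,-2.5,0],[2.2,-2.5,0],[2.2,-2.5,0],[2.2,-2.2,0],[0,0,0],[0,0,0]],"delta_rot":[[0,0,-3.4],[0,0,-3.4],[0,0,-3.4],[0,0,-3.4],[0,0,-3.4],[0,0,-3.4],[0,0,-3.4],[0,0,0],[0,0,0]],"claw":[0,0,0,0,0,0,0,0,0]}'
python3 - <<'E'
from h import *
from scipy.spatial.transform import Rotation as R
s=sense();print(R.from_quat(s['ee_rot'],scalar_first=True).as_matrix().round(3),s['joints'].round(3))
p,d=cap('scene','s2.png');cap('top','t2.png')
cv2.imwrite('pics/s2c.png',cv2.resize(p[60:250,230:480,::-1],None,fx=3,fy=3,interpolation=3))
E
```

```text
time_s: 1.6
eef_pos: [309.8, 325.5, 231.4]
ee_rot: [0.0, 0.351, 0.936, 0.0]
force: [0.4, -0.9, -0.4]
grip_width: 1.001
time_s: 2.5
eef_pos: [462.9, 154.5, 231.1]
ee_rot: [-0.0, 0.536, 0.844, -0.0]
force: [0.2, 0.7, -0.7]
grip_width: 1.0
[[-0.426  0.905 -0.001]
 [ 0.905  0.426  0.   ]
 [ 0.    -0.    -1.   ]] [ 0.081  0.232  1.605  0.     1.306 -0.359]
```

View pics/s2c.png

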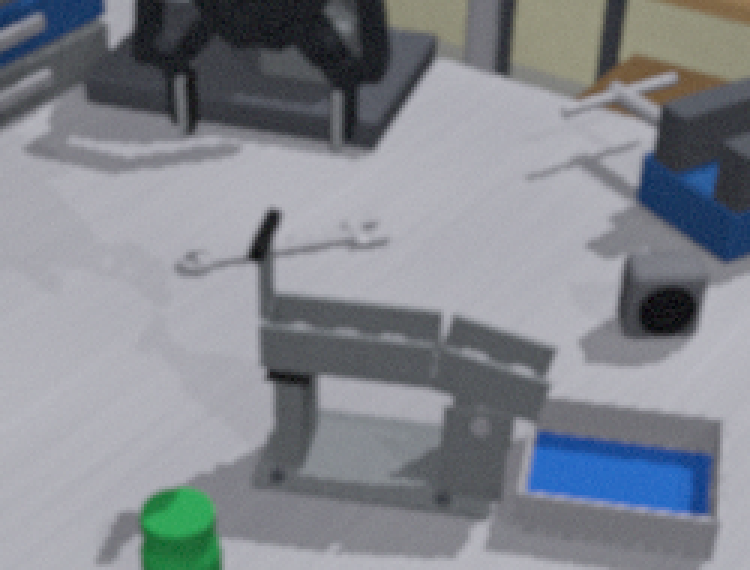

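View pics/t2.png

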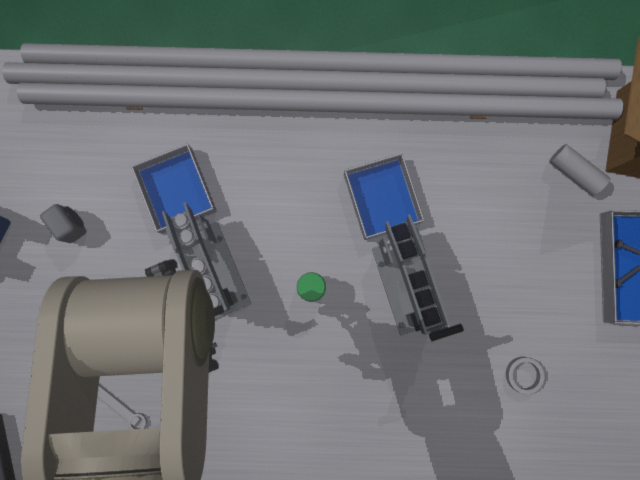

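The fingers straddle the bar, and caps 1 and 2 are still visible from the top at (181,221) and (187,237). Descending now.

```bash
python3 -m crank '{"dp":[[0,0,-2],[0,0,-2],[0,0,-2],[0,0,-1.4],[0,0,0],[0,0,0]],"delta_rot":[[0,0,0],[0,0,0],[0,0,0],[0,0,0],[0,0,0],[0,0,0]],"claw":[0,0,0,0,0,0]}' 20
python3 - <<'E'
from h import *
p,d=cap('scene','s3.png')
cv2.imwrite('pics/s3c.png',cv2.resize(p[60:250,230:480,::-1],None,fx=3,fy=3,interpolation=3))
E
```

```text
time_s: 3.2
eef_pos: [462.9, 155.2, 157.9]
ee_rot: [0.0, 0.535, 0.845, 0.0]
force: [-1.0, -0.5, -0.4]
grip_width: 0.997
```

View pics/s3c.png

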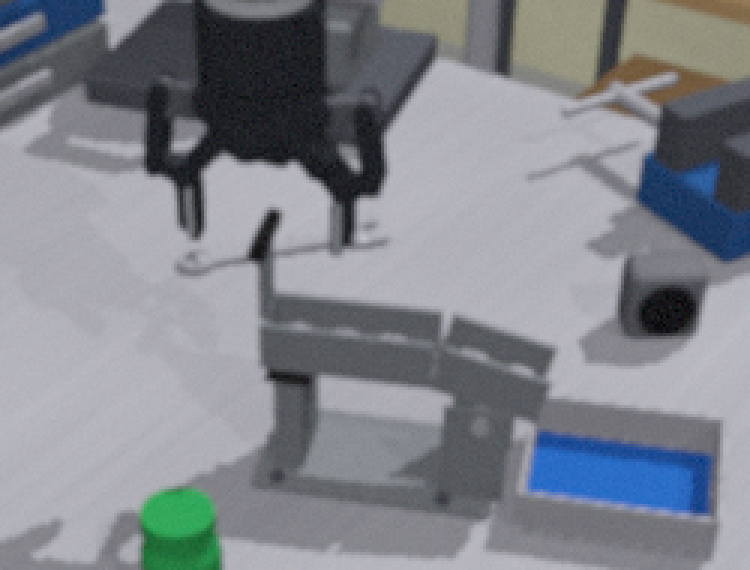

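```bash
python3 -m crank '{"dp":[[0,0,0],[0,0,0],[0,0,0],[0,0,0],[0,0,0],[0,0,0],[0,0,0],[0,0,0],[0,0,0],[0,0,0]],"delta_rot":[[0,0,0],[0,0,0],[0,0,0],[0,0,0],[0,0,0],[0,0,0],[0,0,0],[0,0,0],[0,0,0],[0,0,0]],"claw":[255,255,255,255,255,255,255,255,255,255]}' 20
python3 - <<'E'
from h import *
p,d=cap('scene','s4.png')
cv2.imwrite('pics/s4c.png',cv2.resize(p[60:250,230:480,::-1],None,fx=3,fy=3,interpolation=3))
p,d=cap('top','t4.png')
cv2.imwrite('pics/t4c.png',cv2.resize(p[130:340,110:270,::-1],None,fx=2.8,fy=2.8,interpolation=3))
E
```

```text
time_s: 4.25
eef_pos: [461.5, 153.9, 157.3]
ee_rot: [-0.001, 0.536, 0.844, -0.002]
force: [-10.9, -5.4, 7.8]
grip_width: 0.128
```

View pics/s4c.png

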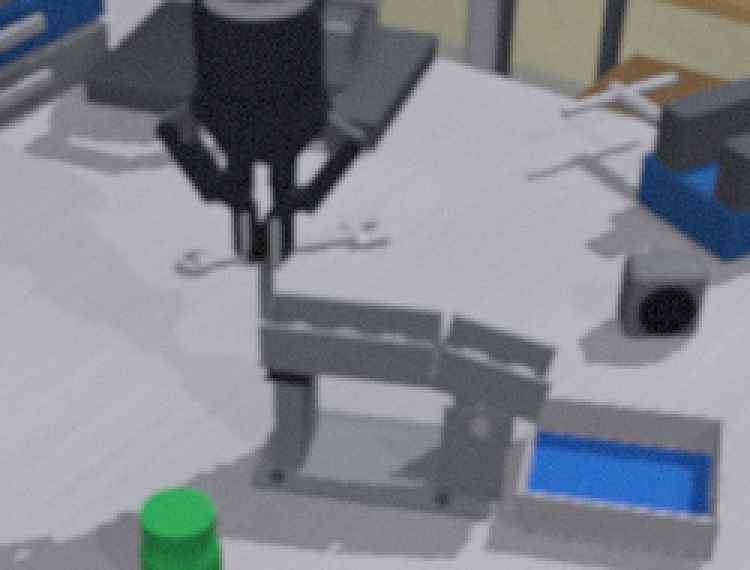

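View pics/t4c.png

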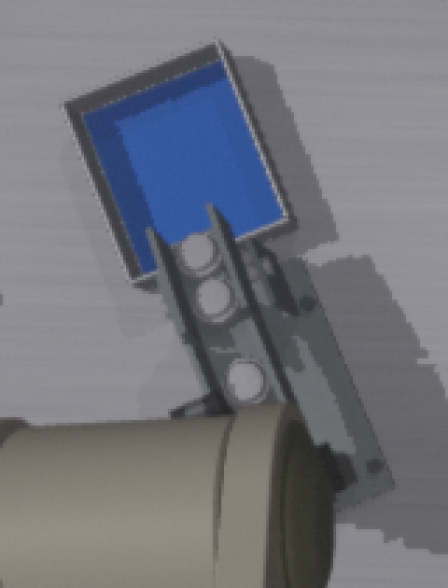

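The bar is gripped: opening 0.128 of 85 mm is about 11 mm against a 12 mm bar. I'll tabulate the TCP arc about the hinge.

```bash
cat >> h.py <<'E'
def look(k):
    s=sense(); print(round(s['time_s'],2),s['eef_pos'].round(1),s['force'].round(1),s['dq'].round(3).max())
    p,d=capture('top'); q,e=capture('scene')
    a=cv2.resize(p[140:290,130:250,::-1],None,fx=3.2,fy=3.2,interpolation=3)
    b=cv2.resize(q[110:260,290:480,::-1],(380*a.shape[0]//300,a.shape[0]),interpolation=3)
    b=cv2.resize(b,(800-a.shape[1]-4,int(b.shape[0]*(800-a.shape[1]-4)/b.shape[1])))
    c=np.zeros((a.shape[0],800,3),np.uint8); c[:,:a.shape[1]]=a; c[:b.shape[0],a.shape[1]+4:]=b
    cv2.imwrite(f'pics/l{k}.png',c)
E
python3 - <<'E'
import numpy as np
p=0;y=np.radians(25.3)
for a in range(0,36,2):
    t=np.radians(a);x=149*(1-np.cos(t))+86*np.sin(t);z=149*np.sin(t)-86*(1-np.cos(t))
    q=np.array([x*np.cos(y),x*np.sin(y),z])/10;print(a,round(t,3),(q-p).round(3),q.round(2));p=q
print('axis',-np.sin(y),np.cos(y))
E
python3 -m crank '{"dp":[[-0.1,-0.05,0],[0,0,0],[0.14,0.065,0.26],[0,0,0]],"delta_rot":[[0,0,0],[0,0,0],[-0.43,0.9,0],[0,0,0]],"claw":[255,255,255,255]}' 40
```

```text
0 0.0 [0. 0. 0.] [0. 0. 0.]
2 0.035 [0.28  0.132 0.515] [0.28 0.13 0.51]
4 0.07 [0.296 0.14  0.504] [0.58 0.27 1.02]
6 0.105 [0.311 0.147 0.492] [0.89 0.42 1.51]
8 0.14 [0.327 0.154 0.48 ] [1.21 0.57 1.99]
10 0.175 [0.342 0.161 0.467] [1.55 0.73 2.46]
12 0.209 [0.356 0.168 0.453] [1.91 0.9  2.91]
14 0.244 [0.37  0.175 0.439] [2.28 1.08 3.35]
16 0.279 [0.384 0.181 0.425] [2.66 1.26 3.77]
18 0.314 [0.397 0.188 0.41 ] [3.06 1.45 4.18]
20 0.349 [0.41  0.194 0.394] [3.47 1.64 4.58]
22 0.384 [0.422 0.199 0.378] [3.89 1.84 4.96]
24 0.419 [0.434 0.205 0.361] [4.33 2.05 5.32]
26 0.454 [0.445 0.21  0.344] [4.77 2.26 5.66]
28 0.489 [0.455 0.215 0.327] [5.23 2.47 5.99]
30 0.524 [0.465 0.22  0.309] [5.69 2.69 6.3 ]
32 0.559 [0.475 0.224 0.291] [6.17 2.92 6.59]
34 0.593 [0.484 0.229 0.273] [6.65 3.14 6.86]
axis -0.4273578633871924 0.9040825496607784
time_s: 4.75
eef_pos: [462.7, 154.4, 159.8]
ee_rot: [-0.006, 0.536, 0.844, -0.009]
force: [-6.9, -4.1, 2.2]
grip_width: 0.127
```

```bash
python3 -m crank '{"dp":[[0.07,0.03,0.13],[0.07,0.03,0.13],[0.07,0.03,0.13],[0.07,0.03,0.13],[0,0,0],[0,0,0]],"delta_rot":[[-0.21,0.45,0],[-0.21,0.45,0],[-0.21,0.45,0],[-0.21,0.45,0],[0,0,0],[0,0,0]],"claw":[255,255,255,255,255,255]}'
python3 -c "from h import *; look(1)"
```

```text
time_s: 5.35
eef_pos: [465.6, 155.7, 164.8]
ee_rot: [-0.015, 0.535, 0.844, -0.023]
force: [-4.6, -3.3, 0.5]
grip_width: 0.122
5.35 [465.6 155.7 164.8] [-4.6 -3.3  0.5] 0.003
```

View pics/l1.png

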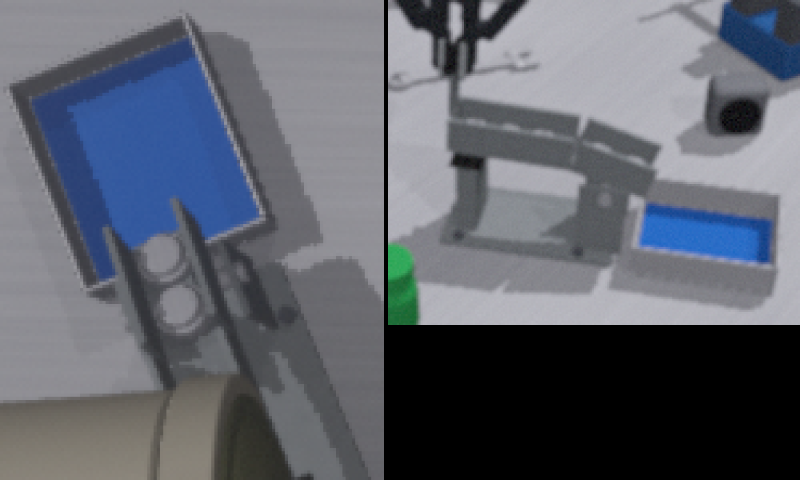

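The bin is lifting off its rest pad and caps 1 and 2 haven't moved, at crop (162,255) and (181,308). I'll continue in 2° steps.

```bash
cat >> h.py <<'E'
def caps():
    for r in pinpoint('top','cap_1'): print('  cap',round(r['p'],2),np.round(r['centre'],1))
E
python3 -c "from h import *; caps()"
python3 -m crank '{"dp":[[0.075,0.035,0.125],[0.075,0.035,0.125],[0.075,0.035,0.125],[0.075,0.035,0.125],[0,0,0],[0,0,0]],"delta_rot":[[-0.21,0.45,0],[-0.21,0.45,0],[-0.21,0.45,0],[-0.21,0.45,0],[0,0,0],[0,0,0]],"claw":[255,255,255,255,255,255]}'
python3 -c "from h import *; look(2);caps()"
```

```text
cap 0.62 [179.7 223. ]
time_s: 6.1
eef_pos: [468.8, 157.2, 169.9]
ee_rot: [-0.024, 0.535, 0.844, -0.037]
force: [-4.1, -2.5, 1.0]
grip_width: 0.124
6.1 [468.8 157.2 169.9] [-4.1 -2.5  1. ] 0.001
  cap 0.73 [179.1 222.6]
  cap 0.54 [188.  234.9]
```

View pics/l2.png

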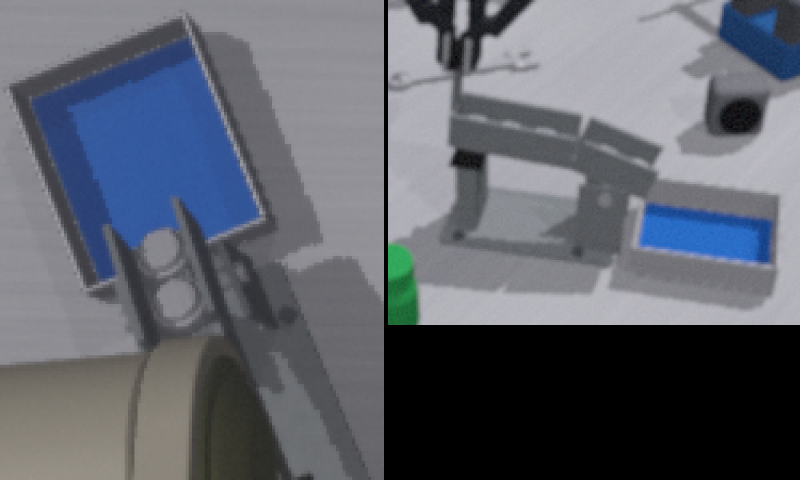

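```bash
python3 -m crank '{"dp":[[0.075,0.035,0.12],[0.075,0.035,0.12],[0,0,0],[0,0,0],[0,0,0]],"delta_rot":[[-0.21,0.45,0],[-0.21,0.45,0],[0,0,0],[0,0,0],[0,0,0]],"claw":[255,255,255,255,255]}'
python3 -c "from h import *; look(3);caps()"
```

```text
time_s: 6.75
eef_pos: [470.5, 158.0, 172.5]
ee_rot: [-0.028, 0.535, 0.843, -0.045]
force: [-6.6, -2.4, 1.6]
grip_width: 0.125
6.75 [470.5 158.  172.5] [-6.6 -2.4  1.6] 0.001
  cap 0.64 [181.4 212.7]
  cap 0.45 [177.4 200.7]
```

View pics/l3.png

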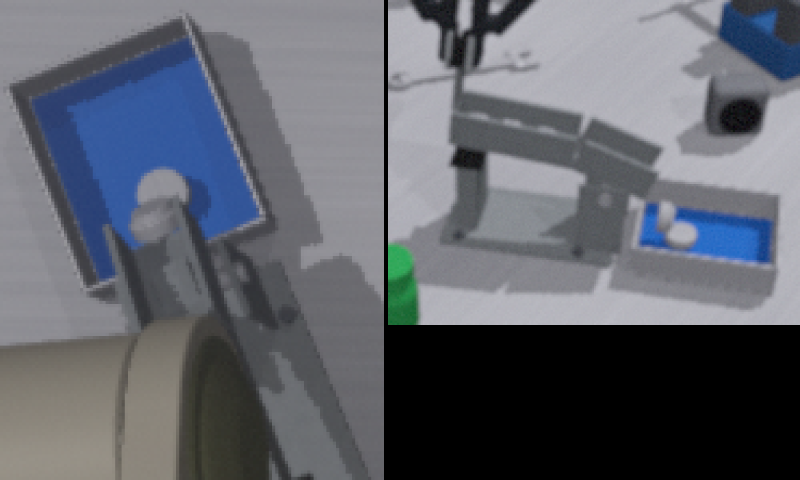

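Both caps are in the tray: one flat at crop (162,188), the other just landing at (152,220). I'll hold still for the steady condition and let it settle.

```bash
python3 -m crank '{"dp":[[0,0,0],[0,0,0],[0,0,0],[0,0,0],[0,0,0],[0,0,0],[0,0,0],[0,0,0]],"delta_rot":[[0,0,0],[0,0,0],[0,0,0],[0,0,0],[0,0,0],[0,0,0],[0,0,0],[0,0,0]],"claw":[255,255,255,255,255,255,255,255]}'
python3 -c "from h import *; look(4);caps()"
```

```text
time_s: 7.7
eef_pos: [470.5, 158.0, 172.4]
ee_rot: [-0.029, 0.535, 0.843, -0.045]
force: [-4.6, -2.1, 1.2]
grip_width: 0.128
7.7 [470.5 158.  172.4] [-4.6 -2.1  1.2] 0.003
  cap 0.51 [187.8 215.2]
```

View pics/l4.png

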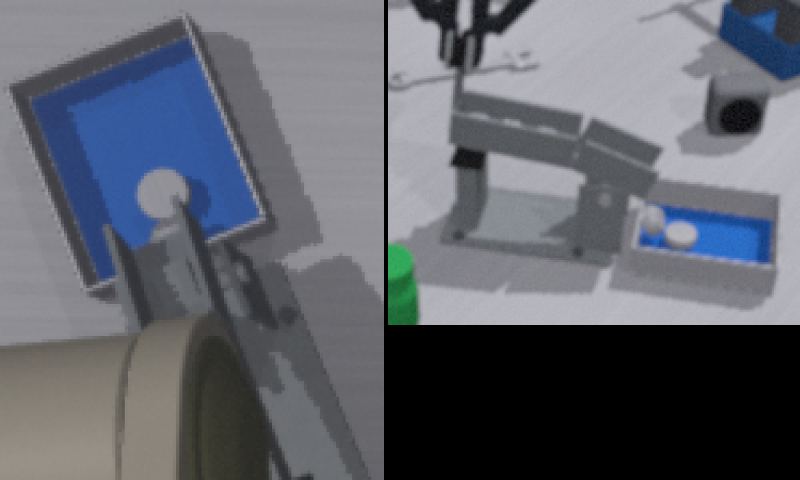

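The second cap is now on edge at the tray's near wall, under the mouth (scene crop (653,220)). The bin caps are still in place. Lowering gently.

```bash
python3 -m crank '{"dp":[[-0.08,-0.035,-0.12],[-0.08,-0.035,-0.12],[-0.075,-0.035,-0.12],[-0.075,-0.035,-0.125],[-0.075,-0.035,-0.125],[-0.07,-0.035,-0.125],[0,0,0]],"delta_rot":[[0.21,-0.45,0],[0.21,-0.45,0],[0.21,-0.45,0],[0.21,-0.45,0],[0.21,-0.45,0],[0.21,-0.45,0],[0,0,0]],"claw":[255,255,255,255,255,255,255]}'
python3 -m crank '{"dp":[[-0.07,-0.03,-0.125],[-0.07,-0.03,-0.13],[-0.07,-0.03,-0.13],[-0.07,-0.03,-0.13],[-0.07,-0.03,-0.13],[-0.07,-0.03,-0.13],[0,0,0],[0,0,0]],"delta_rot":[[0.21,-0.45,0],[0.21,-0.45,0],[0.21,-0.45,0],[0.21,-0.45,0],[0.21,-0.45,0],[0.21,-0.45,0],[0,0,0],[0,0,0]],"claw":[255,255,255,255,255,255,255,255]}'
python3 -c "from h import *; look(5);caps()"
```

```text
time_s: 8.55
eef_pos: [465.7, 155.8, 165.0]
ee_rot: [-0.015, 0.535, 0.844, -0.023]
force: [-5.1, -2.1, 1.5]
grip_width: 0.122
time_s: 9.35
eef_pos: [461.5, 153.8, 157.4]
ee_rot: [-0.001, 0.536, 0.844, -0.001]
force: [-5.8, -4.7, 2.6]
grip_width: 0.125
9.35 [461.5 153.8 157.4] [-5.8 -4.7  2.6] 0.003
  cap 0.81 [202.1 265.3]
  cap 0.6 [178.6 200.3]
  cap 0.54 [184.5 216.6]
```

View pics/l5.png

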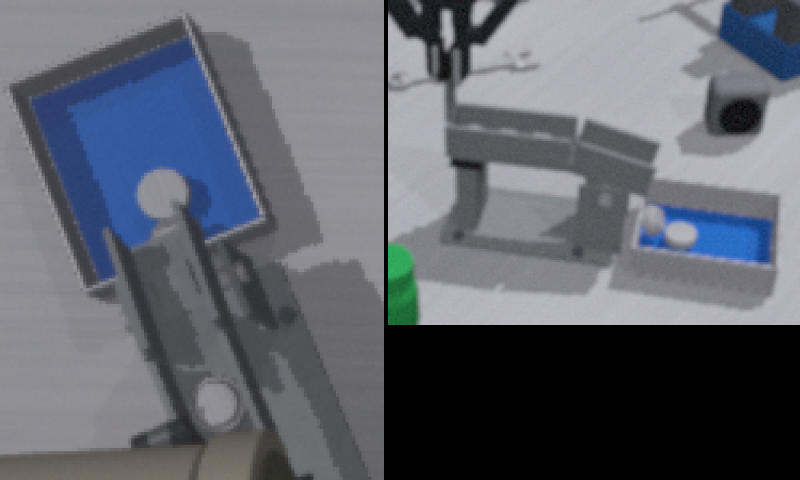

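The bin is back on its rest and cap 3 is in the chute. I'll release and rise straight up.

```bash
python3 -m crank '{"dp":[[0,0,0],[0,0,0],[0,0,0],[0,0,0],[0,0,0],[0,0,0],[0,0,0],[0,0,0]],"delta_rot":[[0,0,0],[0,0,0],[0,0,0],[0,0,0],[0,0,0],[0,0,0],[0,0,0],[0,0,0]],"claw":[0,0,0,0,0,0,0,0]}'
python3 -m crank '{"dp":[[0,0,1],[0,0,2],[0,0,2.5],[0,0,3],[-2,2,2],[-3,3,0],[-3,3,0],[-3,3,0],[-2,2,0],[0,0,0]],"delta_rot":[[0,0,0],[0,0,0],[0,0,0],[0,0,0],[0,0,0],[0,0,0],[0,0,0],[0,0,0],[0,0,0],[0,0,0]],"claw":[0,0,0,0,0,0,0,0,0,0]}'
python3 - <<'E'
from h import *
look(6);caps()
p,d=capture('scene')
cv2.imwrite('pics/tray.png',cv2.resize(p[170:260,390:490,::-1],None,fx=6,fy=6,interpolation=3))
for n in ('scene','top'):
    p,d=capture(n)
    for r in masks_of(n,'cap_1'):
        v,u=np.nonzero(r['region']); k=d[v,u]>0
        Q=np.array([at_depth(n,(a,b),d[b,a]) for a,b in zip(u[k],v[k])])
        L=Q-[682,258.5,0]; y=np.radians(25.3); X=L[:,0]*np.cos(y)+L[:,1]*np.sin(y); Y=-L[:,0]*np.sin(y)+L[:,1]*np.cos(y)
        print(n,round(r['p'],2),np.round(r['centre']),'x',np.percentile(X,[5,50,95]).round(),'y',np.percentile(Y,[5,50,95]).round(),'z',np.percentile(Q[:,2],[5,50,95]).round())
E
```

```text
time_s: 10.3
eef_pos: [462.0, 154.2, 157.4]
ee_rot: [0.0, 0.536, 0.844, -0.0]
force: [1.1, 0.5, -0.1]
grip_width: 1.0
time_s: 11.3
eef_pos: [330.0, 285.9, 263.4]
ee_rot: [0.0, 0.534, 0.845, 0.001]
force: [-0.5, -0.3, -0.4]
grip_width: 0.997
11.3 [330.  285.9 263.4] [-0.5 -0.3 -0.4] 0.02
  cap 0.81 [202.4 263.4]
  cap 0.65 [178.3 201.3]
  cap 0.48 [184.4 214.1]
scene 0.71 [426. 216.] x [-34. -22. -10.] y [-14.  -6.  12.] z [ 7. 16. 18.]
scene 0.69 [414. 212.] x [-59. -50. -40.] y [-15.  -7.   8.] z [21. 33. 40.]
top 0.6 [180. 200.] x [-33. -22. -11.] y [-14.  -1.  10.] z [13. 16. 19.]
top 0.51 [182. 211.] x [-59. -47. -40.] y [-5.  1.  8.] z [24. 37. 72.]
top 0.49 [201. 263.] x [-172. -160. -147.] y [-12.  -1.  12.] z [ 90. 102. 105.]
```

View pics/l6.png

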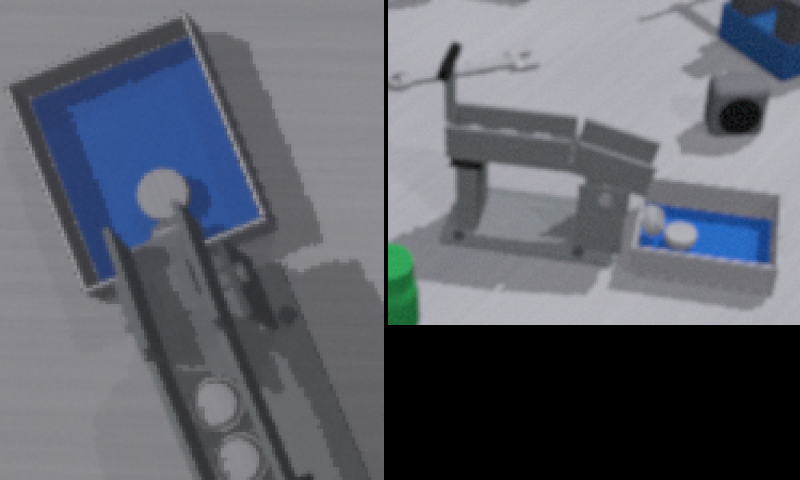

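View pics/tray.png

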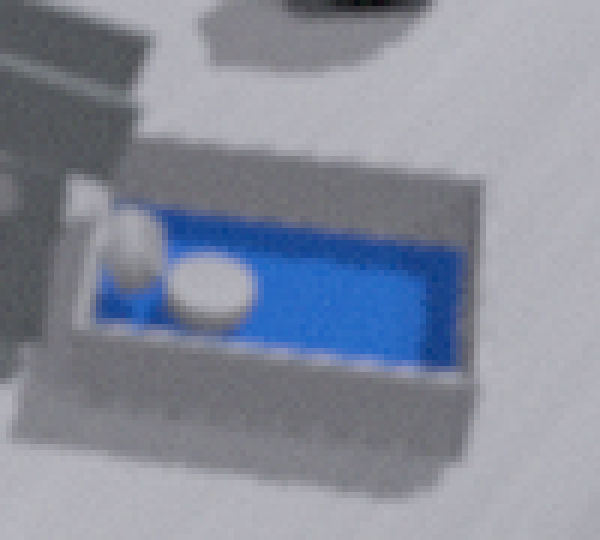

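Cap 2 is leaning, not flat. I'll fit its pose before handing in.

```bash
python3 - <<'E'
from h import *
p,d=capture('scene')
v,u=np.mgrid[:480,:640]
y=np.radians(25.3)
P=np.array([[at_depth('scene',(a,b),d[b,a]) for a in range(390,490)] for b in range(175,260)])
D=P-[682,258.5,0];X=D[...,0]*np.cos(y)+D[...,1]*np.sin(y);Y=-D[...,0]*np.sin(y)+D[...,1]*np.cos(y);Z=P[...,2]
# wall tops
w=(Z>31)&(Z<39)&(abs(X)<75)&(abs(Y)<65)&(np.abs(X)+0>0)
for a in(-1,1):
    s=w&(a*X>50)&(abs(Y)<50);print('wall x',a,np.percentile(X[s],[5,25,50,75,95]).round(),s.sum())
    s=w&(a*Y>45)&(abs(X)<50);print('wall y',a,np.percentile(Y[s],[5,25,50,75,95]).round(),s.sum())
for r in masks_of('scene','cap_1'):
    m=r['region'][175:260,390:490]; 
    if not m.any(): continue
    Q=np.stack([X[m],Y[m],Z[m]],1); Q=Q[np.linalg.norm(Q-np.median(Q,0),axis=1)<20]
    # ransac plane
    rng=np.random.default_rng(0);best=(0,)
    for _ in range(500):
        a=Q[rng.choice(len(Q),3,False)];n=np.cross(a[1]-a[0],a[2]-a[0]);l=np.linalg.norm(n)
        if l<50: continue
        n/=l;k=abs((Q-a[0])@n)<1.5
        if k.sum()>best[0]:best=(k.sum(),n*np.sign(n[2]),k)
    I=Q[best[2]];print(r['p'],len(Q),best[0],'n',best[1].round(2),'ctr',I.mean(0).round(1),'min',I.min(0).round(),'max',I.max(0).round())
E
```

```text
Traceback (most recent call last):
  File "h.py", line 10, in at_depth
    o,v=ray(n,px); return o+v*d
        ~~~^^^^^^
  File "h.py", line 6, in ray
    m=camera_model(n); T=np.array(m['cam_to_world'])
ValueError: time passes only in moves, steps and waits
```

```bash
sed -i 's/^def ray/import functools\ncamera_model=functools.lru_cache(None)(camera_model)\ndef ray/' h.py; python3 - <<'E'
from h import *
print(sense()['time_s'])
p,d=capture('scene')
y=np.radians(25.3)
P=np.array([[at_depth('scene',(a,b),d[b,a]) for a in range(390,490)] for b in range(175,260)])
D=P-[682,258.5,0];X=D[...,0]*np.cos(y)+D[...,1]*np.sin(y);Y=-D[...,0]*np.sin(y)+D[...,1]*np.cos(y);Z=P[...,2]
w=(Z>31)&(Z<39)&(abs(X)<75)&(abs(Y)<65)
for a in(-1,1):
    s=w&(a*X>50)&(abs(Y)<50);print('wall x',a,np.percentile(X[s],[5,25,50,75,95]).round(),s.sum())
    s=w&(a*Y>45)&(abs(X)<50);print('wall y',a,np.percentile(Y[s],[5,25,50,75,95]).round(),s.sum())
for r in masks_of('scene','cap_1'):
    m=r['region'][175:260,390:490]
    if m.sum()<30: continue
    Q=np.stack([X[m],Y[m],Z[m]],1); Q=Q[np.linalg.norm(Q-np.median(Q,0),axis=1)<20]
    rng=np.random.default_rng(0);best=(0,)
    for _ in range(500):
        a=Q[rng.choice(len(Q),3,False)];n=np.cross(a[1]-a[0],a[2]-a[0]);l=np.linalg.norm(n)
        if l<50: continue
        n/=l;k=abs((Q-a[0])@n)<1.5
        if k.sum()>best[0]:best=(k.sum(),n*np.sign(n[2]),k)
    I=Q[best[2]];print(r['p'],len(Q),best[0],'n',best[1].round(2),'ctr',I.mean(0).round(1),'min',I.min(0).round(),'max',I.max(0).round())
E
```

```text
11.75
wall x -1 [-64. -62. -61. -55. -51.] 74
wall y -1 [-55. -54. -53. -51. -49.] 129
wall x 1 [63. 64. 64. 66. 66.] 59
wall y 1 [51. 53. 54. 56. 57.] 108
0.64 157 99 n [ 0.02 -0.01  1.  ] ctr [-22.6  -1.3  16.6] min [-36. -16.  15.] max [-8. 15. 18.]
```

```bash
python3 - <<'E'
from h import *
p,d=capture('scene')
y=np.radians(25.3)
cols=range(405,421,2)
for b in range(200,222,2):
    o=[]
    for a in cols:
        q=at_depth('scene',(a,b),d[b,a])-[682,258.5,0]
        o.append('%4d,%4d,%3d'%(q[0]*np.cos(y)+q[1]*np.sin(y),-q[0]*np.sin(y)+q[1]*np.cos(y),q[2])+('*' if int(p[b,a,2])-int(p[b,a,0])<30 else ' '))
    print(b,' | '.join(o))
E
```

```text
200  -67,  68, -1* |  -61, -19, 68* |  -59,  52, 11* |  -54,  55, 10* |  -50,  53, 13* |  -46,  54, 12* |  -42,  54, 12* |  -38,  55, 12*
202  -67,  61, -1* |  -61,  17, 33* |  -58,  57,  2* |  -54,  55,  4* |  -50,  53,  7* |  -45,  56,  5* |  -41,  55,  7* |  -37,  54,  8*
204  -66,  49,  2* |  -61,   9, 35* |  -57,   7, 37  |  -53,   6, 39* |  -49,  49,  4  |  -45,  50,  5  |  -41,  51,  5  |  -36,  51,  5 
206  -65,  44,  0* |  -60,   0, 37* |  -56,  -2, 40* |  -52,  -3, 41* |  -48,   0, 39* |  -44,   4, 36  |  -40,  46,  3  |  -36,  47,  3 
208  -64,  38,  0* |  -59,  -3, 35* |  -55,  -4, 37* |  -52,  -6, 39* |  -48,  -5, 38* |  -44,   0, 35* |  -40,  37,  5  |  -35,  41,  2 
210  -63, -10, 34* |  -59, -11, 37* |  -55,  -7, 34* |  -51,  -8, 35* |  -47,  -8, 36* |  -43,   0, 30* |  -39,   7, 24  |  -35,  33,  3 
212  -62, -13, 32* |  -58, -12, 32* |  -54, -11, 32* |  -50, -12, 34* |  -46,  -8, 31* |  -43,  -9, 32* |  -39,   2, 23  |  -34,  24,  5 
214  -62, -21, 34* |  -58,  18,  1  |  -54, -13, 28* |  -50, -14, 30* |  -46, -13, 30* |  -42, -10, 28* |  -38,  -4, 24  |  -34,   6, 15 
216  -61, -29, 35* |  -58,   9,  3  |  -53, -13, 23* |  -49, -16, 26* |  -45, -16, 27* |  -41,  -8, 21  |  -37,  16,  0  |  -33,   3, 12*
218  -60, -22, 24* |  -57,   1,  4  |  -53,   3,  3  |  -49, -12, 17  |  -45,   3,  5  |  -41,   6,  3  |  -37,   6,  4  |  -33,  -7, 16*
220  -60,  -9,  7* |  -56,  -6,  6  |  -52,  -2,  3  |  -48,  -1,  3  |  -44,   0,  2  |  -40,   0,  3  |  -36,   2,  2  |  -32,  -9, 12*
```

Cap 2 stands on edge against the near wall, wholly inside the tray (x about −60 to −40, top about 40 mm, so its centre is well below). It hasn't moved since t = 7.7 s. The bin is on its rest and the gripper is clear. Handing in.

```bash
python3 - <<'E'
from h import *
p,d=capture('scene'); print(pinpoint('scene','cap_bin_handle')[:1]); print(finish_job())
E
```

```text
[{'centre': [315.5, 141.5], 'p': 0.79}]
the job is handed in; nothing more can be done
None
```

I handed the job in at about 12 s: two round caps are in the tray and the other three should still be in the bin. `finish_job` gives no verdict, so the end state rests on my own pictures and measurements.

- **Tilting:** I gripped the round-cap bin by its handle bar and tilted it in small steps. Both caps slid between about 0.09 and 0.10 rad. I held the bin still there for about 1 s, lowered it onto its rest, let go and moved the arm clear. The readings I saw were 12 N or less on the wrist.
- **First cap in the tray:** it lies flat, about 22 mm behind the tray's centre.
- **Second cap in the tray:** it is not flat. It stands on edge against the wall nearest the bin, at tray x of about −60 to −40 mm. Its highest edge is at about 40 mm, so its centre should be below the 40 mm limit. It looked the same in every picture from 7.7 s on. I tried to fit its exact pose, but the network missed the cap in that picture, so I judged it from raw depth readings.
- **Third cap:** it is still in the chute, where it started.
- **Caps behind the third:** I saw the fourth cap in the last picture of the bin. The fifth was outside that picture, so I did not check it.
- **Bin:** it sits on its rest pad, and the handle is within 1 pixel of where it was before the lift.

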